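# Square up the chocolate bars, gauge each one and hang the gauge up

### The job

Line the loose chocolate bars up in an even row on the marble board: each one straight along its own ruled line (the one it starts nearest), its far end up against the steel stop strip. Then take the bridge gauge by its black grip and, going from the robot's left (+y) to its right, stand it on the board squarely astride each bar in turn for a moment, so that the sprung foot on the bar reads its thickness. Finish with the gauge hanging from the hook by its grip bar, every bar still (or again) in the row, and the other things on the bench left where they are.

Things in the scene. Friction and masses are not known exactly. Their poses are not given: they have to be found in the camera images.
- board: marble setting board, 240 (x) x 480 (y) x 20 thick, fixed; origin at centre of underside, x away from the robot. A steel stop strip (12 high, 20 wide, 460 long) runs along y on its far edge, its near face at x = +90. Four dark lines ruled along x, 110 apart in y (y = +165, 55, -55, -165). Seen from the robot, left is +y
- place1 (a point): point on the board's top surface where bar1's origin belongs: on ruled line 1 counted from the left (+y), 50 before the stop strip's face; axes as the board's
- place2 (a point): point on the board's top surface where bar2's origin belongs: on ruled line 2 counted from the left (+y), 50 before the stop strip's face; axes as the board's
- place3 (a point): point on the board's top surface where bar3's origin belongs: on ruled line 3 counted from the left (+y), 50 before the stop strip's face; axes as the board's
- place4 (a point): point on the board's top surface where bar4's origin belongs: on ruled line 4 counted from the left (+y), 50 before the stop strip's face; axes as the board's
- bar1: dark brown chocolate bar, 100 (x) x 36 (y), between 17 and 29 thick, loose on the board by ruled line 1 from the left; origin at centre of underside, x along its length. May be absent
- bar2: dark brown chocolate bar, 100 (x) x 36 (y), between 17 and 29 thick, loose on the board by ruled line 2 from the left; origin at centre of underside, x along its length. May be absent
- bar3: dark brown chocolate bar, 100 (x) x 36 (y), between 17 and 29 thick, loose on the board by ruled line 3 from the left; origin at centre of underside, x along its length. May be absent
- bar4: dark brown chocolate bar, 100 (x) x 36 (y), between 17 and 29 thick, loose on the board by ruled line 4 from the left; origin at centre of underside, x along its length. May be absent
- gauge: loose bridge gauge, upright, 132 high, 350 g; origin mid-underside. Legs at y = +-34 (8 thick, 44 long in x, 60 clear between) carry a plate (z 44-52); two uprights at y = +-34 carry a black grip bar along y (84 long, 20 thick in x, z 102-132; pinch across the 20). Opening under the grip: 60 wide, 50 high (z 52-102), through along x; its top is an inverted V, 13 lower at the sides
- gauge_eye (a point): apex of the V in the grip bar's underside (102 above the gauge's origin), which rests on the hook when hung
- gauge_foot (a joint): sprung foot (disc 24 across) midway between the legs, slides up and down in the gauge: 0 = foot level with the legs' undersides, grows upward (m, up to 0.036); when the legs stand on the board it reads the thickness of what is under the foot. Spring force 0.6 to 1.7 N downward
- foot_tip (a point): centre of the foot's underside
- stand: fixed hook stand: base 100 x 110 x 12, post 16 across at its origin, 210 high; at 200 high a 10 mm thick prong runs 80 along the stand's -x and then turns up 16; origin at centre of underside
- hook_seat (a point): top of the level prong, 45 from the post's axis, 205 above the table: the gauge's eye hangs here; x points towards the post. The upturned tip is 47 further out along -x, its top 221 above the table
- jar: bystander: amber glass jar with white lid, 56 across, 75 tall; origin at centre of underside
- pastry_ring: bystander: steel pastry ring, 68 across, 45 tall; origin at centre of underside
- spatula: bystander: spatula lying flat, 240 long; origin at centre of underside
- scraper: bystander: bench scraper with white grip, 75 x 120; origin at centre of underside
- bowl: bystander: small steel bowl, 120 across, 50 tall; origin at centre of underside
- pot: bystander: white cup, 90 across, 70 tall; origin at centre of underside
- mould: bystander: clear mould tray, 110 x 200 x 24; origin at centre of underside
Things that resemble listed ones, but are neither listed nor needed, are in the scene too. Leave any orange or white look-alike of the bar2 alone. Leave any turquoise look-alike of the gauge alone.

How it is judged:
By the outcome, as a careful person would: the job done as asked, in the order asked, and still so for the second after the job is handed in, with the robot touching nothing.
Of bar1, bar2, bar3, bar4 only 3 to 4 are there at a start; the rules pass over those that are not, and their reading is None.
At some moment in a run one of bar1, bar2, bar3, bar4 may be knocked a few centimetres aside while the robot is not near it.
It also fails if it takes over 208 s, if anything falls off the work surface, if the arm or the gripper's body presses on something with over 40 N, if the wrist force passes 120 N, or if a joint passes its speed limit or range.

### The arm

A 7-joint arm with a two-finger parallel gripper is mounted at the origin on the work surface. World frame = base frame: x ahead of the robot, y to its left, z up, the work surface at z = 0. Lengths are in m, angles in rad, forces in N, time in s.
With the tool pointing down it reaches from about 0.4 to 0.875 m from the base axis. Payload 19.3 kg.
Tool frame: the origin (TCP) lies between the finger pads; the fingertips stand 17 mm ahead of it and the grasp point (between the pads) lies 2 mm behind it; z points along the fingers, y is the line along which they close (so a half turn about z gives the same grasp; the last joint's range is limited). The gripper opens to 85 mm and grips with 20 to 120 N. Pads are 22 mm wide; open, the fingers measure 114 mm over their backs; the gripper's body (76 mm by 85 mm) begins 54 mm behind the grasp point. The pads swing forward as they close: fully open they stand 13 mm farther back than shut.
Start: joints at [1.228, 0.521, -0.036, 1.599, 0.021, 1.021, -0.113], TCP at [0.168, -0.602, 0.248] pointing down, gripper open.
Joint ranges: [-2.91, 2.91], [-0.3, 2.13], [-1.5, 1.42], [0.17, 2.43], [-1.26, 4.41], [0.16, 1.93], [-2.52, 2.52]. Speed limits (rad/s): [1.89, 1.89, 2.39, 2.39, 3.01, 3.01, 3.01].

### API

Orientations are given as [roll, pitch, yaw] about the fixed x, y, z axes, in that order (R = Rz(yaw) Ry(pitch) Rx(roll)).
In Python, from workcell import bot gives the robot as it stands.
- The arm moves only by the shell command python3 -m inch 'ROWS' [FORCE]. ROWS is JSON, a list of rows, each a list of 7 numbers: the shift along the tool's x, y, z in units of 200 mm (1.0 is 200 mm), then the turn, a rotation vector about the tool's x, y, z in units of 90 degrees (1.0 is 90 degrees), then the opening, from 0 (shut) to 1 (fully open). In form: [[x, y, z, rx, ry, rz, grip], ...]. A call has 1 to 20 rows; each row is the pose to reach, as a shift and turn from the pose commanded when the call began, along the tool's axes at that moment; what a row does not reach only later rows make up. A row lasts 1/8 s, in which the tool goes at most 62.5 mm and 10.7 degrees, less where a joint would pass 70% of its speed; a pose out of reach is approached as far as the arm can. A call with a number of a shift or a turn outside -1 to 1 is refused whole. A call with a gripper value outside its range is refused whole. The fingers move at their own pace and stop on an object; FORCE is the grip in N (left out, the last holds). Time passes only in rows, so rows that repeat a pose let the fingers close. It gives the time, the measured TCP pose, the force, the opening and the grip force at its end, in the units of the state.
- bot.observe(): the state, without advancing time (a new reading comes with each control period).
- bot.grab_frame(name): name is "scene" or "top" or "wrist"; returns a dict with "img" (420x560x3 uint8, red, green, blue), "z_map" (420x560 float32, m along the optical axis (not along the pixel's ray), 0 where there is no reading), "vfov" (degrees; the focal length in pixels is half the picture's height over the tangent of half this angle, whatever the lens; pixels are square), "cx", "cy" (the principal point, pixels), "rvec" (rotation vector, rad) and "tvec" (3), from world to camera coordinates, as OpenCV has them. Camera axes: x right, y down, z forward; pixel columns grow to the right and rows downward; lengths in m; the calibration is good to about 2 mm. A picture is of the moment at which its call begins.
- bot.job_done(): hands the job in; it is judged then, once.
The state is a dict: "clock": time; "qpos": joint angles; "qd": joint speeds; "joint_efforts": joint torques, N m; "position": TCP position; "tool_rot": TCP orientation; "force": force on the tool from outside, world axes, zero at the start; "moment": the same for the moment, N m; "grip_width": finger opening in m; "finger_force": force on a finger pad.
Only numpy, scipy, OpenCV 4.12 (cv2) and the standard library are available. Lean on these libraries where they do the work, as an engineer would, in place of code of your own. Each camera call takes 0.05 s, during which the arm holds its last target. There are 200 camera calls.

## Working session

There is one attempt and no reset: what is moved stays moved. The work goes in short steps, Python scripts to look and compute and a shell command to move; the robot and the scene stay as the last step left them, time stands still between calls to the robot, and variables do not carry over. Pictures are saved under pics/ and viewed, at most 14 in all, crops included, and the job is handed in when it is done.

```bash
ls; mkdir -p pics
cat > h.py <<'E'
import numpy as np,cv2
from workcell import bot
from scipy.spatial.transform import Rotation as Rn
def cam(n):
    f=bot.grab_frame(n); f['R']=cv2.Rodrigues(np.array(f['rvec'],float))[0]; f['t']=np.array(f['tvec'],float).ravel()
    f['f']=f['img'].shape[0]/2/np.tan(np.radians(f['vfov'])/2); return f
def pts(f):
    z=f['z_map'];v,u=np.mgrid[:z.shape[0],:z.shape[1]]
    c=np.stack([(u-f['cx'])/f['f']*z,(v-f['cy'])/f['f']*z,z],-1)
    return (c-f['t'])@f['R']
def ray(f,uv,h):
    uv=np.atleast_2d(np.array(uv,float)); d=np.c_[(uv[:,0]-f['cx'])/f['f'],(uv[:,1]-f['cy'])/f['f'],np.ones(len(uv))]@f['R']
    o=-f['R'].T@f['t']; return o+d*((h-o[2])/d[:,2])[:,None]
def save(f,name,crop=None,k=1):
    im=f['img'][:,:,::-1]
    if crop: a,b,c,d=crop; im=im[b:d,a:c]
    cv2.imwrite('pics/'+name,cv2.resize(im,None,fx=k,fy=k,interpolation=cv2.INTER_CUBIC))
def pose():
    s=bot.observe(); return np.array(s['position']),s['tool_rot'],s
E
python3 - <<'E'
from h import *
p,r,s=pose();print(s)
for n in('top','scene'):
    f=cam(n);save(f,n+'0.png',k=1.4);print(n,f['vfov'],f['cx'],f['cy'],-f['R'].T@f['t'])
    np.savez(n+'0.npz',P=pts(f),img=f['img'])
E
```

```text
pics
{'clock': 0.0, 'qpos': array([ 1.22782596,  0.52202093, -0.03629852,  1.60000651,  0.02124976,
        1.02110684, -0.112801  ]), 'qd': array([ 0.00106123,  0.00132438,  0.00227047, -0.00126118, -0.00117013,
       -0.00042686,  0.00220374]), 'joint_efforts': array([-1.39003250e-04, -9.27114558e+01,  1.98005028e+00, -3.69941819e+01,
        1.77337392e-02,  8.00992217e-03,  3.54656856e-05]), 'position': array([ 0.16822526, -0.60160119,  0.24772229]), 'tool_rot': array([-3.14044481e+00,  1.39607841e-04,  2.72760427e-01]), 'force': array([ 0.55744692, -1.109435  , -0.89477468]), 'moment': array([-0.02306297,  0.00071735,  0.02480595]), 'finger_force': 0.0, 'grip_width': 0.08551123287734559}
top 51.08254041724473 280.91834421961335 208.39602541120615 [0.30584586 0.01290026 1.42748787]
scene 56.461104202988764 282.8147479629923 213.20696897452876 [1.17748191 0.30759457 0.94418603]
```

View pics/top0.png

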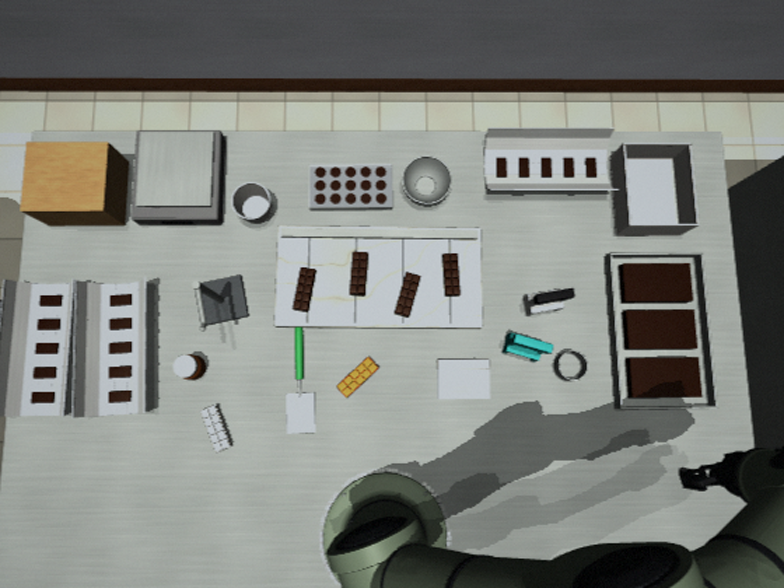

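View pics/scene0.png

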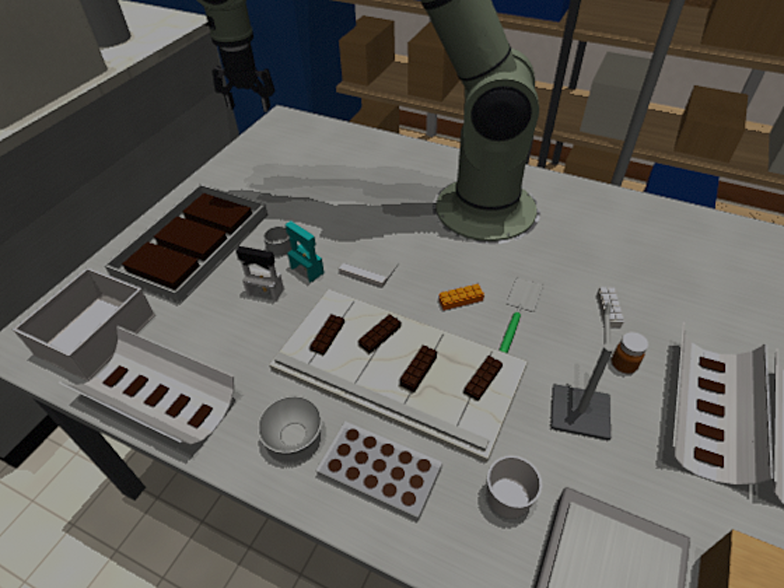

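Top view (scaled 1.4): board (275–482, 227–328), all four bars present at (304,289), (359,274), (407,294), (451,274). The gauge candidates are black-grip (548,300) and turquoise (527,346), so the black one is right. Bar look-alikes are orange (358,377) and white (216,427). The stand is at (222,300).

```bash
cat >> h.py <<'E'
def bars(f):
    """brown bars on board from top cam: returns list (x,y,z,yaw)"""
    P=pts(f);hsv=cv2.cvtColor(f['img'],cv2.COLOR_RGB2HSV);im=f['img'].astype(int)
    m=((im.sum(2)<210)&(P[...,2]>.028)&(P[...,2]<.06)&(P[...,0]>.38)&(P[...,0]<.70)&(abs(P[...,1])<.26)).astype(np.uint8)
    m=cv2.morphologyEx(m,cv2.MORPH_CLOSE,np.ones((3,3)))
    n,l,st,c=cv2.connectedComponentsWithStats(m);out=[]
    for i in range(1,n):
        if st[i,4]<150: continue
        h=np.median(P[...,2][l==i]); cs=cv2.findContours((l==i).astype(np.uint8),0,2)[0]; cn=max(cs,key=cv2.contourArea)
        w=ray(f,cn.reshape(-1,2),h)[:,:2]; (cx,cy),(a,b),an=cv2.minAreaRect((w*1000).astype(np.float32))
        if a<b: an+=90; a,b=b,a
        an=(an+90)%180-90
        out.append((round(cx,1),round(cy,1),round(h*1000,1),round(an,1),round(a),round(b)))
    return sorted(out,key=lambda o:-o[1])
E
python3 - <<'E'
from h import *
f=cam('top');P=pts(f)
for b in bars(f):print(b)
im=f['img'].astype(int);x,y,z=P[...,0],P[...,1],P[...,2]
print('table z',np.median(z[250:280,100:130]), 'board z',np.median(z[170:230,225:235]))
def rect(m,h,tag):
    n,l,st,c=cv2.connectedComponentsWithStats(m.astype(np.uint8))
    for i in range(1,n):
        if st[i,4]<25: continue
        v,u=np.where(l==i); w=ray(f,np.c_[u,v],h)[:,:2]*1000
        print(tag,st[i],[np.round(q,1) for q in cv2.minAreaRect(w.astype(np.float32))[:3]], np.round(np.median(z[l==i]),4))
reg=(x>.35)&(x<.72)&(abs(y)<.3)
rect(reg&(z>.012)&(z<.06),.02,'board')
rect(reg&(z>.0275)&(z<.04)&(im.sum(2)>300),.032,'stop')
rect((x>.3)&(x<.65)&(y<-.25)&(y>-.55)&(z>.11)&(z<.15),.132,'grip')
rect((x>.3)&(x<.65)&(y<-.2)&(y>-.55)&(z>.03)&(z<.2),.05,'gauge-any')
rect((x>.3)&(x<.65)&(y>.25)&(y<.5)&(z>.19)&(z<.25),.205,'prong')
rect((x>.3)&(x<.65)&(y>.25)&(y<.5)&(z>.006)&(z<.02),.012,'base')
rect((x>.3)&(x<.65)&(y>.25)&(y<.5)&(z>.03)&(z<.3),.205,'stand any')
save(f,'crop1.png',(130,150,430,290),2.6)
np.set_printoptions(suppress=True)
s=cam('scene');P=pts(s);x,y,z=P[...,0],P[...,1],P[...,2]
for nm,m in (('prong',(x>.3)&(x<.65)&(y>.25)&(y<.5)&(z>.19)&(z<.24)),('grip',(x>.3)&(x<.65)&(y<-.25)&(y>-.5)&(z>.11)&(z<.15)&(s['img'].sum(2)<150))):
    Q=P[m];print(nm,len(Q),Q.min(0),Q.max(0));
    (cx,cy),(a,b),an=cv2.minAreaRect((Q[:,:2]*1000).astype(np.float32));print(cx,cy,a,b,an)
E
```

```text
(548.7, 180.0, np.float64(38.2), -9.8, 99, 33)
(583.3, 55.2, np.float64(46.0), -4.5, 100, 33)
(533.7, -55.5, np.float64(41.3), -14.8, 100, 35)
(580.7, -157.5, np.float64(36.7), 2.3, 99, 33)
table z -0.00047756271464191504 board z 0.018839014022126496
board [181 154   8   6  26] [array([718. , 289.2]), array([10.7, 26.3]), np.float64(27.6)] 0.0387
board [  196   161   148   109 10666] [array([524.1,  10.3]), array([478.5, 353.6]), np.float64(89.0)] 0.02
board [359 238  11  15  88] [array([ 422.2, -291.6]), array([32.3, 45.2]), np.float64(87.4)] 0.0497
board [248 255  22  14 173] [array([361.5,  46.4]), array([36. , 62.6]), np.float64(44.3)] 0.0257
board [312 256  38   9 278] [array([ 374.9, -181.9]), array([118.7,  25.4]), np.float64(89.4)] 0.0173
stop [200 162 141   9 753] [array([680.6,   8.3]), array([458.3,  23.7]), np.float64(88.9)] 0.0315
grip [381 206  29  11 206] [array([ 513.3, -366. ]), array([21.9, 88.2]), np.float64(9.5)] 0.1308
grip [365 239  30  14 221] [array([ 411.3, -314. ]), array([87.3, 23. ]), np.float64(72.7)] 0.1303
gauge-any [434 181  10 102 256] [array([ 463.2,
[... 425 characters left out ...]
array([101.7,  17.1]), np.float64(8.9)] 0.2034
base [143 196  34  36 763] [array([531. , 368.9]), array([101.7,  97.7]), np.float64(12.1)] 0.0107
stand any [137 201  22  36 235] [array([491.6, 348.7]), array([102.2,  52. ]), np.float64(13.0)] 0.201
stand any [123 253  22  18 305] [array([367.3, 385.8]), array([57.6, 46.3]), np.float64(89.4)] 0.0716
prong 204 [0.43876631 0.3539446  0.19022969] [0.53792218 0.38481857 0.22299512]
488.5901184082031 366.950439453125 102.24188995361328 14.884496688842773 13.407920837402344
grip 338 [ 0.40919711 -0.40734526  0.11036231] [ 0.53303179 -0.2748145   0.13705587]
473.0352783203125 -341.59161376953125 80.78208923339844 160.03802490234375 64.26126098632812
```

View pics/crop1.png

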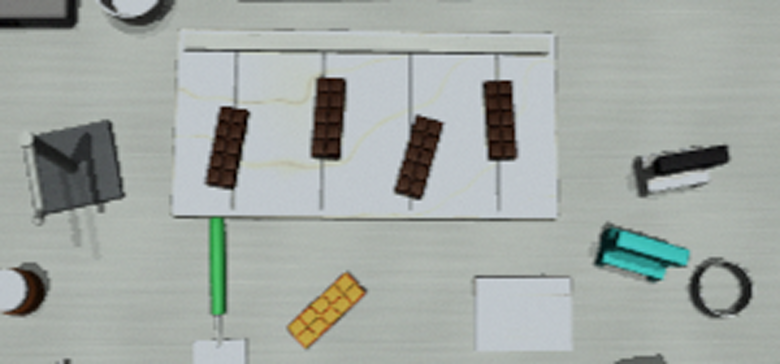

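View pics/w1.png

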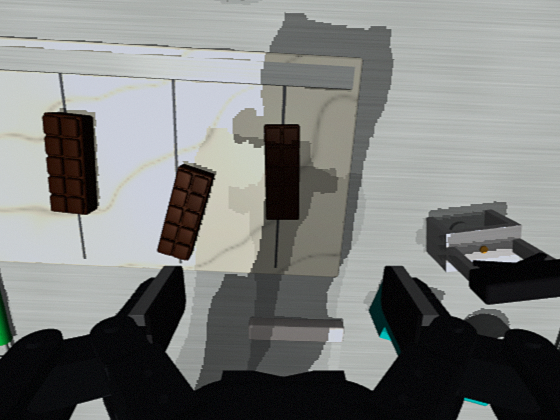

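The wrist view shows bar4 at (282,172) on line 4, bar3 at (186,212) and bar2 at (70,163); the stop face runs from about (0,70) to (355,88). I'll cross-check the board pose against this view.

Run:
```python
from h import *
f=cam('wrist');g=f['img'].astype(int).sum(2)
def mn(r,a,b): return (a+np.argmin(g[r,a:b]),r)
for nm,rows,a,b in(('l4',(92,100,110,116,230,240,250,260),268,295),('l3',(90,110,130,150),165,185)):
    uv=[mn(r,a,b) for r in rows];print(nm,[q[0] for q in uv]);w=ray(f,uv,.02)*1000;k=np.polyfit(w[:,0],w[:,1],1);print(np.round(w[:,:2],1).tolist(),'yaw',np.degrees(np.arctan(k[0])),'y at 619',np.polyval(k,619))
for c in(20,100,200,340):print(c,g[60:100,c].tolist())
P=pts(f);m=(g<260)&(P[...,2]>.029)&(P[...,2]<.06)&(P[...,0]>.45)&(P[...,0]<.68)
n,l,st,c=cv2.connectedComponentsWithStats(m.astype(np.uint8))
for i in range(1,n):
    if st[i,4]<800: continue
    h=np.median(P[...,2][l==i]);v,u=np.where(l==i);print(st[i],h,cv2.minAreaRect((ray(f,np.c_[u,v],h)[:,:2]*1000).astype(np.float32)))
```

```text
l4 [np.int64(284), np.int64(284), np.int64(284), np.int64(283), np.int64(277), np.int64(277), np.int64(276), np.int64(276)]
[[660.4, -156.7], [652.8, -156.9], [643.2, -157.3], [637.3, -156.5], [513.3, -154.4], [501.2, -154.8], [488.8, -154.0], [476.1, -154.4]] yaw -0.9039357498128517 y at 619 -156.37347583907638
l3 [np.int64(174), np.int64(174), np.int64(175), np.int64(176)]
[[658.2, -47.7], [639.1, -46.6], [619.3, -46.4], [598.9, -46.3]] yaw -1.2721642398467832 y at 619 -46.50949650739997
20 [527, 535, 524, 523, 540, 546, 541, 545, 545, 538, 428, 398, 594, 618, 612, 607, 612, 608, 609, 608, 611, 615, 610, 602, 608, 609, 604, 609, 606, 604, 603, 608, 607, 609, 604, 609, 600, 607, 603, 613]
100 [576, 568, 565, 561, 550, 572, 571, 546, 545, 550, 556, 575, 575, 563, 537, 337, 604, 639, 627, 629, 627, 626, 621, 623, 623, 624, 629, 624, 625, 625, 626, 627, 626, 627, 615, 617, 611, 602, 598, 600]
200 [630, 611, 615, 622, 617, 621, 611, 614, 619, 615, 612, 618, 622, 622, 628, 624, 615, 630, 634, 629, 504, 404, 535, 631, 632, 627, 629, 624, 627, 630, 624, 623, 630, 626, 627, 628, 626, 627, 633, 627]
340 [432, 427, 433, 430, 429, 424, 370, 347, 355, 351, 362, 364, 353, 349, 366, 354, 364, 351, 343, 362, 358, 343, 347, 345, 355, 365, 366, 342, 258, 199, 362, 435, 423, 413, 402, 388, 376, 389, 388, 403]
[  43  112   51  103 4339] 0.0466865165193557 ((584.1036376953125, 50.633514404296875), (43.37343215942383, 99.40839385986328), 85.34559631347656)
[ 264  125   36   95 3251] 0.037075026357783744 ((581.134033203125, -157.3139190673828), (96.95026397705078, 34.989906311035156), 2.0136308670043945)
[ 158  165   55   95 3107] 0.04214618024381885 ((535.5667114257812, -57.37477111816406), (35.88679504394531, 100.7838134765625), 73.24866485595703)
[ 436  218   89   53 1211] 0.04964120771087843 ((517.4527587890625, -366.2594299316406), (51.71797180175781, 90.6536636352539), 9.860130310058594)
```

```bash
python3 -m inch '[[0.012,-0.01,0.3,0,0,0,0.8],[0.012,-0.01,0.6,0,0,0,0.8],[0.012,-0.01,0.84,0,0,0,0.8],[0.012,-0.01,0.84,0,0,0,0.8],[0.012,-0.01,0.84,0,0,0,0.8]]' 20
python3 -c "
from h import *
go(580.8,-157.4,40,2.2)"
```

```text
clock: 2.92
position: [0.5827, -0.1554, 0.0823]
tool_rot: [3.141, -0.002, 0.039]
force: [0.3, 0.4, 0.9]
grip_width: 0.0684
finger_force: 0.0
go [ 580.8 -157.4   40.     2.2] -> [-0.01   0.01   0.211] [ 0.    -0.001  0.001] now [ 582.7 -155.4   82.3] [ 1.8e+02 -1.0e-01  2.3e+00]
```

```bash
python3 -m inch '[[-0.01,0.01,0.1,0,0,0,0.8],[-0.01,0.01,0.21,0,0,0,0.8],[-0.01,0.01,0.21,0,0,0,0.8],[-0.01,0.01,0.21,0,0,0,0.2],[-0.01,0.01,0.21,0,0,0,0.2],[-0.01,0.01,0.21,0,0,0,0.2],[-0.01,0.01,0.21,0,0,0,0.2]]' 20
python3 -c "
from h import *
go(620,-156,40,-1.1)"
```

```text
clock: 3.8
position: [0.5809, -0.1569, 0.0399]
tool_rot: [3.141, -0.002, 0.04]
force: [-1.8, 0.2, 12.2]
grip_width: 0.0355
finger_force: 21.4
go [ 620.  -156.    40.    -1.1] -> [0.196 0.004 0.   ] [ 0.    -0.001  0.038] now [ 580.9 -156.9   39.9] [ 1.8e+02 -1.0e-01  2.3e+00]
```

```bash
python3 -m inch '[[0,0,-0.005,0,0,0,0.2],[0.06,0,-0.005,0,0,0.02,0.2],[0.12,0,-0.005,0,0,0.038,0.2],[0.17,0.002,-0.005,0,0,0.038,0.2],[0.185,0.004,-0.005,0,0,0.038,0.2],[0.19,0.004,-0.005,0,0,0.038,0.2],[0.196,0.004,-0.005,0,0,0.038,0.2],[0.196,0.004,-0.005,0,0,0.038,0.2]]' 20
python3 -m inch '[[0,0,0,0,0,0,0.8],[0,0,0,0,0,0,0.8],[0,0,-0.2,0,0,0,0.8],[0,0,-0.4,0,0,0,0.8],[0,0,-0.55,0,0,0,0.8],[0,0,-0.55,0,0,0,0.8]]'
python3 -c "
from h import *
f=cam('top')
for b in bars(f):print(b)
go(534.6,-56.5,150,-15.5)"
```

```text
clock: 4.8
position: [0.6182, -0.1558, 0.0397]
tool_rot: [-3.142, 0.003, -0.021]
force: [-15.7, 1.8, 17.5]
grip_width: 0.0353
finger_force: 22.6
clock: 5.55
position: [0.6208, -0.156, 0.1517]
tool_rot: [3.141, -0.004, -0.02]
force: [-0.2, 0.6, -0.8]
grip_width: 0.0686
finger_force: 0.0
(548.7, 179.8, np.float64(37.7), -9.8, 99, 34)
(583.3, 55.1, np.float64(45.9), -4.5, 100, 33)
(533.8, -55.6, np.float64(40.7), -14.8, 100, 35)
go [534.6 -56.5 150.  -15.5] -> [-0.436 -0.488 -0.001] [-0.    -0.001  0.16 ] now [ 619.9 -155.8  150. ] [ 1.8e+02 -1.0e-01 -1.1e+00]
```

```bash
python3 -m inch '[[-0.2,-0.25,0,0,0,0.08,0.8],[-0.436,-0.488,0,0,0,0.16,0.8],[-0.436,-0.488,0,0,0,0.16,0.8],[-0.436,-0.488,0.25,0,0,0.16,0.8],[-0.436,-0.488,0.4,0,0,0.16,0.8],[-0.436,-0.488,0.4,0,0,0.16,0.8]]' 20
python3 -c "
from h import *
f=cam('top')
for b in bars(f):print(b)
f=cam('wrist');save(f,'w2.png')
go(534.5,-56.4,43,-15.5)"
```

```text
clock: 6.35
position: [0.5328, -0.0568, 0.067]
tool_rot: [3.14, 0.004, -0.271]
force: [0.4, 0.6, 0.1]
grip_width: 0.0684
finger_force: 0.0
(548.8, 179.9, np.float64(37.7), -9.6, 99, 33)
(583.3, 55.1, np.float64(45.8), -4.5, 100, 33)
go [534.5 -56.4  43.  -15.5] -> [ 0.001 -0.003  0.133] [ 0.  0. -0.] now [534.3 -56.9  69.6] [180.    0.  -15.5]
```

View pics/w2.png

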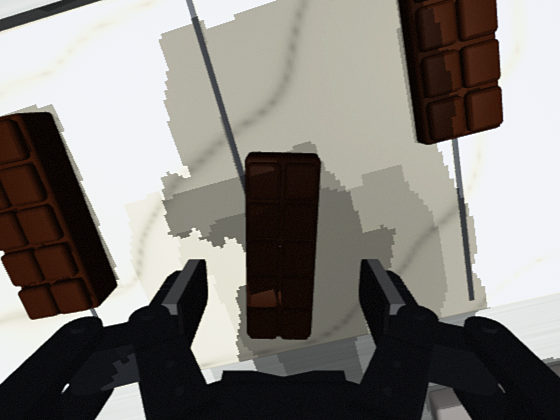

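Bar3, at (283,245), is centred between the fingers (200–365) and square to them.

```bash
python3 -m inch '[[0,-0.003,0.133,0,0,0,0.8],[0,-0.003,0.133,0,0,0,0.8],[0,-0.003,0.133,0,0,0,0.2],[0,-0.003,0.133,0,0,0,0.2],[0,-0.003,0.133,0,0,0,0.2],[0,-0.003,0.133,0,0,0,0.2]]' 20
python3 -c "
from h import *
go(622,-46,43.5,-1.1)"
```

```text
clock: 7.2
position: [0.5348, -0.0561, 0.044]
tool_rot: [-3.141, -0.002, -0.271]
force: [-1.7, 0.2, 8.9]
grip_width: 0.0353
finger_force: 19.5
go [622.  -46.   43.5  -1.1] -> [ 0.407 -0.166  0.003] [-0.    -0.001 -0.16 ] now [534.8 -56.1  44. ] [-1.80e+02 -1.00e-01 -1.55e+01]
```

```bash
python3 -m inch '[[0.08,-0.03,0,0,0,-0.04,0.2],[0.18,-0.07,0,0,0,-0.09,0.2],[0.28,-0.11,0,0,0,-0.16,0.2],[0.36,-0.15,0,0,0,-0.16,0.2],[0.385,-0.16,0,0,0,-0.16,0.2],[0.395,-0.163,0,0,0,-0.16,0.2],[0.407,-0.166,0,0,0,-0.16,0.2],[0.407,-0.166,0,0,0,-0.16,0.2]]' 20
python3 -m inch '[[0,0,0,0,0,0,0.8],[0,0,0,0,0,0,0.8],[0,0,-0.2,0,0,0,0.8],[0,0,-0.4,0,0,0,0.8],[0,0,-0.53,0,0,0,0.8],[0,0,-0.53,0,0,0,0.8]]'
python3 -c "
from h import *
f=cam('top')
for b in bars(f):print(b)
go(583.6,54,68,-4.5)"
```

```text
clock: 8.2
position: [0.6207, -0.0459, 0.0438]
tool_rot: [3.141, 0.001, -0.02]
force: [-8.6, 1.5, 13.6]
grip_width: 0.0357
finger_force: 21.7
clock: 8.95
position: [0.6224, -0.0459, 0.1509]
tool_rot: [3.142, -0.004, -0.02]
force: [-0.7, -0.1, 0.3]
grip_width: 0.0683
finger_force: 0.0
(548.8, 179.9, np.float64(37.7), -9.8, 99, 33)
(583.3, 55.1, np.float64(45.8), -4.5, 100, 33)
go [583.6  54.   68.   -4.5] -> [-0.201 -0.495  0.407] [-0.    -0.001  0.038] now [621.7 -45.8 149.5] [ 1.8e+02 -1.0e-01 -1.1e+00]
```

```bash
python3 -m inch '[[-0.1,-0.25,0,0,0,0.02,0.8],[-0.2,-0.496,0,0,0,0.038,0.8],[-0.2,-0.496,0,0,0,0.038,0.8],[-0.2,-0.496,0.25,0,0,0.038,0.8],[-0.2,-0.496,0.4,0,0,0.038,0.8],[-0.2,-0.496,0.53,0,0,0.038,0.8],[-0.2,-0.496,0.53,0,0,0.038,0.8],[-0.2,-0.496,0.53,0,0,0.038,0.2],[-0.2,-0.496,0.53,0,0,0.038,0.2],[-0.2,-0.496,0.53,0,0,0.038,0.2],[-0.2,-0.496,0.53,0,0,0.038,0.2]]' 20
python3 -c "
from h import *
f=cam('top')
for b in bars(f):print(b)
go(624,64,44,-1.1)"
```

```text
clock: 10.38
position: [0.584, 0.0541, 0.0438]
tool_rot: [-3.141, -0.002, -0.079]
force: [-1.0, -0.3, 6.9]
grip_width: 0.0355
finger_force: 21.2
(548.8, 179.9, np.float64(37.8), -9.6, 99, 33)
(625.0, -45.4, np.float64(40.6), -0.9, 83, 33)
(618.6, -156.0, np.float64(36.4), -1.4, 97, 32)
go [624.   64.   44.   -1.1] -> [ 0.195 -0.065 -0.   ] [-0.    -0.001 -0.038] now [584.   54.2  43.8] [-1.8e+02 -1.0e-01 -4.5e+00]
```

```bash
python3 -m inch '[[0.04,-0.02,0,0,0,-0.02,0.2],[0.1,-0.04,0,0,0,-0.038,0.2],[0.16,-0.065,0,0,0,-0.038,0.2],[0.18,-0.065,0,0,0,-0.038,0.2],[0.188,-0.065,0,0,0,-0.038,0.2],[0.195,-0.065,0,0,0,-0.038,0.2],[0.195,-0.065,0,0,0,-0.038,0.2]]' 20
python3 -m inch '[[0,0,0,0,0,0,0.8],[0,0,0,0,0,0,0.8],[0,0,-0.2,0,0,0,0.8],[0,0,-0.4,0,0,0,0.8],[0,0,-0.53,0,0,0,0.8],[0,0,-0.53,0,0,0,0.8]]'
python3 -c "
from h import *
f=cam('top')
for b in bars(f):print(b)
go(548.8,179.2,44,-9.7)"
```

```text
clock: 11.3
position: [0.6219, 0.0645, 0.0438]
tool_rot: [-3.142, 0.002, -0.019]
force: [-15.7, 2.0, 19.1]
grip_width: 0.0356
finger_force: 22.7
clock: 12.05
position: [0.6244, 0.0641, 0.1509]
tool_rot: [-3.141, -0.004, -0.02]
force: [0.3, -0.6, -0.6]
grip_width: 0.0682
finger_force: 0.0
(548.7, 179.6, np.float64(37.9), -9.6, 99, 34)
(617.2, -156.0, np.float64(36.3), -1.4, 100, 32)
go [548.8 179.2  44.   -9.7] -> [-0.386 -0.568  0.527] [-0.    -0.001  0.095] now [623.7  64.  149.5] [-1.8e+02 -1.0e-01 -1.1e+00]
```

```bash
python3 -m inch '[[-0.19,-0.28,0,0,0,0.05,0.8],[-0.386,-0.568,0,0,0,0.095,0.8],[-0.386,-0.568,0,0,0,0.095,0.8],[-0.386,-0.568,0.25,0,0,0.095,0.8],[-0.386,-0.568,0.4,0,0,0.095,0.8],[-0.386,-0.568,0.532,0,0,0.095,0.8],[-0.386,-0.568,0.532,0,0,0.095,0.8],[-0.386,-0.568,0.532,0,0,0.095,0.2],[-0.386,-0.568,0.532,0,0,0.095,0.2],[-0.386,-0.568,0.532,0,0,0.095,0.2],[-0.386,-0.568,0.532,0,0,0.095,0.2]]' 20
python3 -c "
from h import *
f=cam('top')
for b in bars(f):print(b)
go(626,174,43.5,-1.1)"
```

```text
clock: 13.48
position: [0.5489, 0.1792, 0.0435]
tool_rot: [-3.141, -0.002, -0.169]
force: [-0.3, -1.1, 8.1]
grip_width: 0.0354
finger_force: 21.1
(619.4, 64.3, np.float64(45.4), -0.2, 99, 32)
(618.2, -45.4, np.float64(40.9), -0.7, 96, 33)
(618.6, -156.2, np.float64(36.3), -1.4, 97, 33)
go [626.  174.   43.5  -1.1] -> [ 0.384 -0.039  0.   ] [-0.    -0.001 -0.095] now [548.9 179.2  43.5] [-1.8e+02 -1.0e-01 -9.7e+00]
```

```bash
python3 -m inch '[[0.08,-0.01,0,0,0,-0.03,0.2],[0.18,-0.02,0,0,0,-0.07,0.2],[0.27,-0.03,0,0,0,-0.095,0.2],[0.34,-0.039,0,0,0,-0.095,0.2],[0.365,-0.039,0,0,0,-0.095,0.2],[0.375,-0.039,0,0,0,-0.095,0.2],[0.384,-0.039,0,0,0,-0.095,0.2],[0.384,-0.039,0,0,0,-0.095,0.2]]' 20
python3 -m inch '[[0,0,0,0,0,0,0.8],[0,0,0,0,0,0,0.8],[0,0,-0.2,0,0,0,0.8],[0,0,-0.4,0,0,0,0.8],[0,0,-0.6,0,0,0,0.8],[0.0,0.2,-0.8,0,0,0,0.8],[0.0,0.5,-1,0,0,0,0.8],[-0.2,0.9,-1,0,0,0,0.8],[-0.2,0.9,-1,0,0,0,0.8],[-0.2,0.9,-1,0,0,0,0.8]]'
python3 -c "
from h import *
f=cam('top')
for b in bars(f):print(b)
w=cam('wrist');save(w,'w3.png')
go(515,-366,270,-80)"
```

```text
clock: 14.52
position: [0.6243, 0.1745, 0.0434]
tool_rot: [-3.141, 0.002, -0.019]
force: [-12.0, 1.0, 14.6]
grip_width: 0.0353
finger_force: 21.9
clock: 15.78
position: [0.5812, -0.0083, 0.243]
tool_rot: [3.141, -0.001, -0.023]
force: [0.9, 0.4, -0.6]
grip_width: 0.0686
finger_force: 0.0
(623.5, 173.3, np.float64(37.6), -0.3, 96, 36)
(619.4, 64.2, np.float64(45.6), 0.1, 99, 32)
(617.1, -154.4, np.float64(36.2), 1.0, 100, 34)
go [ 515 -366  270  -80] -> [-0.3    1.811 -0.138] [-0.    -0.     0.876] now [582.1  -5.  242.6] [-180.    -0.    -1.1]
```

View pics/w3.png

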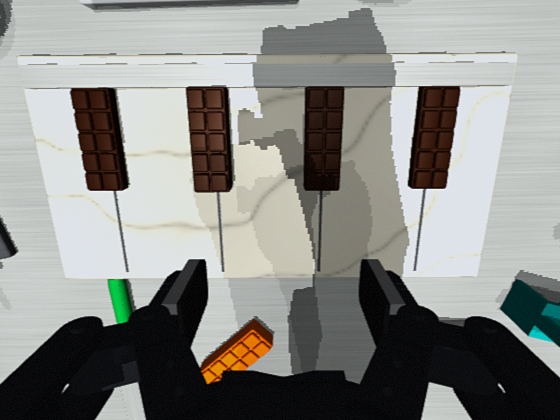

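All four bars sit at the stop, with the lines emerging at (116,192), (219,192), (320,192) and (423,190). I'll measure the lateral offset from the lines precisely.

Run:
```python
from h import *
f=cam('wrist');g=f['img'].astype(int).sum(2)
P=pts(f)
for k,(a,b) in enumerate(((108,135),(210,230),(312,328),(408,432))):
    uv=[]
    for r in range(200,258,4):
        row=g[r,a:b].astype(float); w=np.clip(np.median(row)-60-row,0,None)
        if w.sum()>0: uv.append(((w*np.arange(a,b)).sum()/w.sum(),r))
    w=ray(f,uv,.02)*1000;p=np.polyfit(w[:,0],w[:,1],1);p=np.polyfit(w[:,0],w[:,1],1)
    # bar top face via height
    x,y,z=[P[...,i]*1000 for i in range(3)]
    yl=np.polyval(p,618);m=(abs(y-yl)<40)&(x>555)&(x<672)&(z>31)&(z<60)&(g<260)
    h=np.median(z[m]);m&=abs(z-h)<4
    (c0,c1),(s0,s1),an=cv2.minAreaRect((ray(f,np.c_[np.where(m)[1],np.where(m)[0]],h/1000)[:,:2]*1000).astype(np.float32))
    print('line',k+1,'y@618 %.1f yaw %.2f res %.1f'%(yl,np.degrees(np.arctan(p[0])),np.std(w[:,1]-np.polyval(p,w[:,0]))),'bar %.1f %.1f h %.1f size %.0f %.0f an %.1f'%(c0,c1,h,s0,s1,an), 'median y',np.median(y[m]))
```

```text
line 1 y@618 173.5 yaw -0.99 res 0.1 bar 622.7 172.7 h 39.0 size 35 96 an 89.2 median y 173.673032141938
line 2 y@618 63.5 yaw -1.07 res 0.1 bar 620.9 64.1 h 47.0 size 34 96 an 88.9 median y 64.72513632703652
line 3 y@618 -47.3 yaw -2.19 res 0.5 bar 618.7 -44.3 h 41.9 size 35 97 an 88.0 median y -44.81025913456928
line 4 y@618 -156.9 yaw -1.60 res 0.8 bar 617.0 -152.6 h 36.9 size 35 96 an 88.7 median y -154.30304562431476
```

```bash
python3 -c "
from h import *
print(bot.observe()['qpos'])"
python3 -m inch '[[-0.05,0.3,-0.05,0,0,0,0.8],[-0.1,0.6,-0.13,0,0,0,0.8],[-0.15,0.9,-0.13,0,0,0,0.8],[-0.15,0.9,-0.13,0,0,0,0.8]]'
python3 -m inch '[[-0.05,0.3,0,0,0,0.1,0.8],[-0.1,0.6,0,0,0,0.2,0.8],[-0.15,0.91,0,0,0,0.3,0.8],[-0.15,0.91,0,0,0,0.4,0.8],[-0.15,0.91,0,0,0,0.5,0.8],[-0.15,0.91,0,0,0,0.6,0.8],[-0.15,0.91,0,0,0,0.7,0.8],[-0.15,0.91,0,0,0,0.8,0.8],[-0.15,0.91,0,0,0,0.876,0.8],[-0.15,0.91,0,0,0,0.876,0.8]]'
python3 -c "
from h import *
print(bot.observe()['qpos'])
f=cam('top');save(f,'t2.png',(180,140,460,290),2.8)
for b in bars(f):print(b)
w=cam('wrist');save(w,'w4.png')
go(514,-366,270,-80)"
```

```text
[ 0.01004967  0.46192682 -0.14490869  1.71833487  0.07770563  0.96656178
 -1.75341912]
clock: 16.42
position: [0.5476, -0.1887, 0.2682]
tool_rot: [3.14, 0.0, -0.025]
force: [1.0, 0.6, 0.1]
grip_width: 0.0684
finger_force: 0.0
clock: 17.68
position: [0.516, -0.3645, 0.2679]
tool_rot: [3.141, 0.0, -1.392]
force: [-0.3, 0.1, 0.1]
grip_width: 0.0681
finger_force: 0.0
[ 0.34451483  0.52812045  0.26722507  1.56981781 -0.15288977  1.06477184
 -2.31186489]
(621.9, 171.7, np.float64(37.5), -0.3, 99, 39)
(619.4, 64.3, np.float64(45.6), -0.2, 99, 32)
(618.3, -45.4, np.float64(40.6), -0.7, 96, 33)
(617.2, -154.8, np.float64(35.8), 0.5, 100, 33)
go [ 514 -366  270  -80] -> [ 0.003  0.009 -0.01 ] [0.    0.    0.003] now [ 515.6 -365.1  268. ] [180.    0.  -79.7]
```

View pics/w4.png

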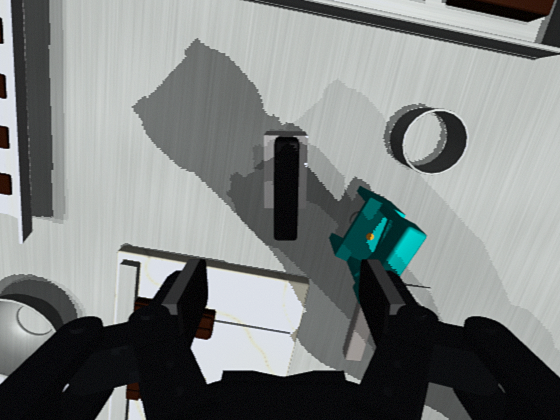

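View pics/t2.png

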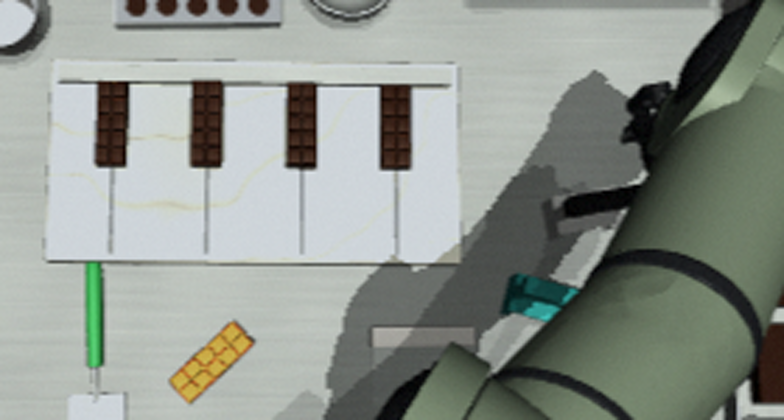

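The wrist view shows the black gauge grip at (286,188), upright in the picture and so aligned with the tool; the turquoise one is at (385,235). The top crop shows all bars centred on their lines at the stop. Joint 7 is near its limit, so I'll take the half-turned yaw (+100°).

```bash
python3 -c "
from h import *
f=cam('wrist');P=pts(f);m=(P[...,2]>.12)&(P[...,2]<.14)&(f['img'].astype(int).sum(2)<200);m[245:]=0;m[:,:240]=0;m[:,320:]=0
v,u=np.where(m);print(np.median(P[m],0),cv2.minAreaRect((ray(f,np.c_[u,v],.132)[:,:2]*1000).astype(np.float32)))
"
python3 -m inch '[[0,0,0,0,0,-0.1,0.5],[0,0,0,0,0,-0.2,0.5],[0,0,0,0,0,-0.3,0.5],[0,0,0,0,0,-0.4,0.5],[0,0,0,0,0,-0.5,0.5],[0,0,0,0,0,-0.6,0.5],[0,0,0,0,0,-0.7,0.5],[0,0,0,0,0,-0.8,0.5],[0,0,0,0,0,-0.9,0.5],[0,0,0,0,0,-1,0.5],[0,0,0,0,0,-1,0.5]]'
python3 -m inch '[[0,0,0,0,0,-0.1,0.5],[0,0,0,0,0,-0.2,0.5],[0,0,0,0,0,-0.3,0.5],[0,0,0,0,0,-0.4,0.5],[0,0,0,0,0,-0.5,0.5],[0,0,0,0,0,-0.6,0.5],[0,0,0,0,0,-0.7,0.5],[0,0,0,0,0,-0.8,0.5],[0,0,0,0,0,-0.9,0.5],[0,0,0,0,0,-1,0.5],[0,0,0,0,0,-1,0.5]]'
python3 -c "
from h import *
print(bot.observe()['qpos'])
f=cam('wrist');P=pts(f);m=(P[...,2]>.12)&(P[...,2]<.14)&(f['img'].astype(int).sum(2)<200);m[300:]=0
v,u=np.where(m);n,l,st,c=cv2.connectedComponentsWithStats(m.astype(np.uint8))
for i in range(1,n):
  if st[i,4]>300:
    v,u=np.where(l==i);print(st[i],np.median(P[l==i],0),cv2.minAreaRect((ray(f,np.c_[u,v],.132)[:,:2]*1000).astype(np.float32)))
go(514,-366,150,100)"
```

```text
[ 0.51348007 -0.37305502  0.13128429] ((513.1796264648438, -370.74981689453125), (19.380373001098633, 83.50814819335938), 9.804115295410156)
clock: 19.2
position: [0.5148, -0.3661, 0.2683]
tool_rot: [-3.141, -0.0, 0.176]
force: [-0.2, -0.3, 0.2]
grip_width: 0.0428
finger_force: 0.0
clock: 20.58
position: [0.5147, -0.3661, 0.2682]
tool_rot: [3.142, -0.0, 1.743]
force: [0.0, -0.1, 0.1]
grip_width: 0.0429
finger_force: 0.0
[ 0.83812769  0.54854664 -0.47586701  1.5412439   0.26856175  1.11748197
  0.47572103]
[ 132   66   63  103 1927] [ 0.4080914  -0.33021634  0.13119406] ((412.2023620605469, -317.02288818359375), (82.23098754882812, 21.67929458618164), 73.25776672363281)
[ 270  150   25  100 2352] [ 0.51205643 -0.36491088  0.13121035] ((512.3607177734375, -367.7923889160156), (19.108863830566406, 83.29346466064453), 9.51077938079834)
go [ 514 -366  150  100] -> [ 0.001 -0.004  0.591] [-0.    -0.    -0.003] now [ 514.7 -366.1  268.2] [-180.    -0.    99.7]
```

```bash
python3 -c "
from h import *
go(512.8,-369,121,99.6)"
```

```text
go [ 512.8 -369.   121.    99.6] -> [-0.013 -0.012  0.736] [-0.    -0.     0.001] now [ 514.7 -366.1  268.2] [-180.    -0.    99.7]
```

```bash
python3 -m inch '[[-0.013,-0.012,0.2,0,0,0,0.5],[-0.013,-0.012,0.4,0,0,0,0.5],[-0.013,-0.012,0.6,0,0,0,0.5],[-0.013,-0.012,0.736,0,0,0,0.5],[-0.013,-0.012,0.736,0,0,0,0.5],[-0.013,-0.012,0.736,0,0,0,0.5],[-0.013,-0.012,0.736,0,0,0,0],[-0.013,-0.012,0.736,0,0,0,0],[-0.013,-0.012,0.736,0,0,0,0],[-0.013,-0.012,0.736,0,0,0,0],[-0.013,-0.012,0.736,0,0,0,0]]' 40
python3 -c "
from h import *
go(512.8,-369,121,99.6)"
python3 -m inch '[[0,0,-0.1,0,0,0,0],[0,0,-0.3,0,0,0,0],[0,0,-0.5,0,0,0,0],[0,0,-0.5,0,0,0,0]]'
python3 -c "
from h import *
f=cam('top')
for b in bars(f):print(b)
f=cam('scene');save(f,'s2.png',(100,100,400,320),2.5)
go(623.7,173.4,221,88.9)"
```

```text
clock: 22.0
position: [0.5137, -0.3693, 0.1224]
tool_rot: [3.14, 0.001, 1.746]
force: [0.2, 1.1, 8.7]
grip_width: 0.0193
finger_force: 40.0
go [ 512.8 -369.   121.    99.6] -> [ 0.002 -0.004  0.007] [0.001 0.001 0.005] now [ 513.7 -369.3  122.4] [1.799e+02 1.000e-01 1.000e+02]
clock: 22.5
position: [0.514, -0.3696, 0.2252]
tool_rot: [3.138, 0.004, 1.746]
force: [0.0, -0.2, -3.3]
grip_width: 0.0191
finger_force: 39.9
(623.6, 172.8, np.float64(37.5), -1.4, 96, 33)
(619.3, 62.6, np.float64(45.9), 0.1, 99, 35)
(618.2, -45.4, np.float64(40.8), -0.7, 96, 33)
(617.0, -154.8, np.float64(36.7), 0.5, 100, 33)
go [623.7 173.4 221.   88.9] -> [2.574e+00 1.020e+00 2.000e-03] [0.    0.    0.124] now [ 512.6 -369.1  221.6] [180.   0. 100.]
```

View pics/s2.png

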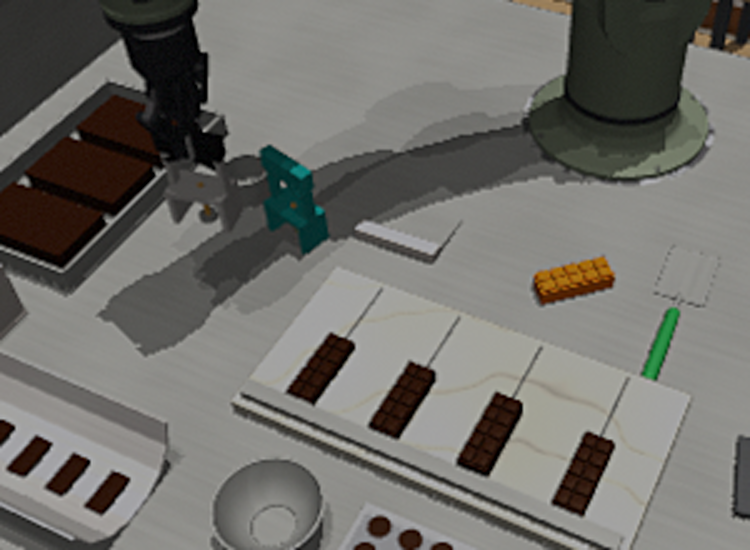

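The gauge is held upright at (198,190) with its foot hanging clear. All four bars are in the row.

```bash
python3 -m inch '[[0.28,0.11,0,0,0,0,0],[0.57,0.23,0,0,0,0,0],[0.858,0.34,0,0,0,0,0],[0.858,0.34,0,0,0,0,0]]'
python3 -m inch '[[0.28,0.11,0,0,0,0,0],[0.57,0.23,0,0,0,0,0],[0.858,0.34,0,0,0,0,0],[0.858,0.34,0,0,0,0,0]]'
python3 -m inch '[[0.28,0.11,0,0,0,0.06,0],[0.57,0.23,0,0,0,0.124,0],[0.75,0.3,0,0,0,0.124,0],[0.858,0.34,0,0,0,0.124,0],[0.858,0.34,0,0,0,0.124,0],[0.858,0.34,0,0,0,0.124,0]]'
python3 -c "
from h import *
f=cam('top')
for b in bars(f):print(b)
f=cam('wrist');P=pts(f);save(f,'w5.png')
go(623.7,173.4,141,88.9)"
```

```text
clock: 23.1
position: [0.5505, -0.1827, 0.2206]
tool_rot: [-3.141, -0.002, 1.753]
force: [-0.9, -1.8, -2.7]
grip_width: 0.0191
finger_force: 40.0
clock: 23.6
position: [0.5868, -0.0022, 0.2204]
tool_rot: [-3.141, -0.003, 1.753]
force: [0.1, -1.4, -2.7]
grip_width: 0.0192
finger_force: 40.0
clock: 24.35
position: [0.624, 0.1714, 0.2207]
tool_rot: [-3.141, 0.001, 1.55]
force: [0.3, 0.1, -3.3]
grip_width: 0.0197
finger_force: 40.1
(618.2, -45.4, np.float64(40.9), -0.7, 96, 33)
(617.0, -156.0, np.float64(36.5), -1.4, 100, 32)
go [623.7 173.4 141.   88.9] -> [ 0.009 -0.002  0.4  ] [-0.     0.001 -0.001] now [624.1 171.6 221. ] [-180.     0.    88.8]
```

View pics/w5.png

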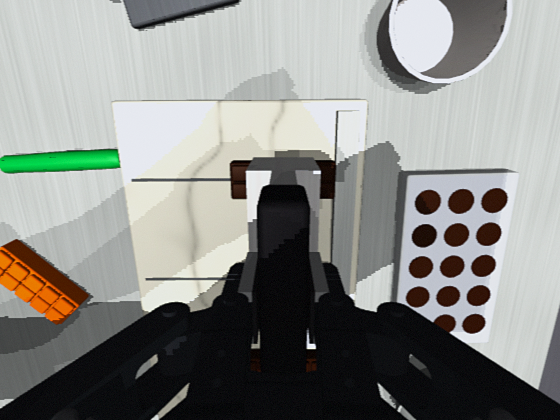

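The wrist view shows the gauge over bar1 (seen at 232–335, 180 either side of the plate), centred lengthwise. Lower it.

```bash
python3 -m inch '[[0.009,-0.002,0.1,0,0,0,0],[0.009,-0.002,0.2,0,0,0,0],[0.009,-0.002,0.28,0,0,0,0],[0.009,-0.002,0.34,0,0,0,0],[0.009,-0.002,0.375,0,0,0,0],[0.009,-0.002,0.392,0,0,0,0],[0.009,-0.002,0.392,0,0,0,0],[0.009,-0.002,0.392,0,0,0,0],[0.009,-0.002,0.392,0,0,0,0.4],[0.009,-0.002,0.392,0,0,0,0.4],[0.009,-0.002,0.392,0,0,0,0.4],[0.009,-0.002,0.392,0,0,0,0.4]]'
python3 -c "
from h import *
f=cam('scene');save(f,'s3.png',(260,180,420,340),3.5)
go(623.7,173.4,143,88.9)"
```

```text
clock: 25.95
position: [0.6236, 0.1753, 0.1427]
tool_rot: [3.142, -0.0, 1.551]
force: [-0.4, 0.3, -0.2]
grip_width: 0.0341
finger_force: 0.0
go [623.7 173.4 143.   88.9] -> [-0.01   0.001 -0.001] [-0. -0. -0.] now [623.6 175.4 142.7] [-180.    -0.    88.9]
```

View pics/s3.png

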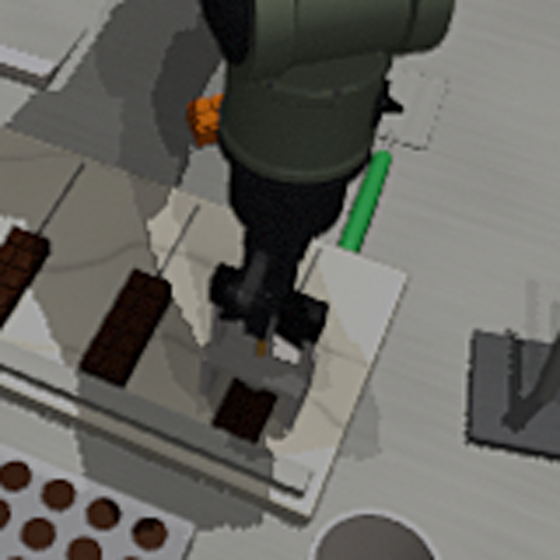

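The gauge stands over bar1 (bar at (245,408), legs at about 215 and 300). I'll measure how far off centre it is.

Run:
```python
from h import *
for n in('wrist','scene'):
    f=cam(n);P=pts(f)*1000;x,y,z=[P[...,i] for i in range(3)];g=f['img'].astype(int).sum(2)
    m=(abs(x-624)<30)&(abs(y-174)<55)
    for a,b,t in((64,76,'plate'),(26,60,'legs'),(140,156,'gripbar')):
        k=m&(z>a)&(z<b)
        if t=='legs':k&=g>230
        if k.sum():print(n,t,k.sum(),'y',np.percentile(y[k],[0.5,2,50,98,99.5]).round(1),'x',np.percentile(x[k],[1,50,99]).round(1))
```

```text
wrist plate 2829 y [137.  138.9 191.5 212.4 212.6] x [599.8 618.  644. ]
wrist legs 366 y [169.4 173.3 212.1 212.7 212.8] x [599.  627.  648.5]
wrist gripbar 10452 y [140.5 142.5 183.9 216.  216.3] x [596.1 622.4 650.5]
scene plate 343 y [137.6 140.3 177.1 212.8 213.3] x [606.6 633.1 648.3]
scene legs 7 y [139.1 145.6 213.  220.  220.7] x [595.6 629.5 648.8]
scene gripbar 207 y [133.3 134.5 191.6 216.8 217.2] x [603.8 629.  653.4]
```

```bash
python3 -m inch '[[0,0,0,0,0,0,0.4],[0,0,0,0,0,0,0.4],[0,0,0,0,0,0,0],[0,0,0,0,0,0,0],[0,0,0,0,0,0,0],[0,0,0,0,0,0,0],[0,0,-0.1,0,0,0,0],[0,0,-0.25,0,0,0,0],[0,0,-0.35,0,0,0,0],[0,0,-0.35,0,0,0,0],[-0.18,0,-0.35,0,0,0,0],[-0.36,0,-0.35,0,0,0,0],[-0.5,0,-0.35,0,0,0,0],[-0.556,0,-0.35,0,0,0,0],[-0.556,0,-0.35,0,0,0,0],[-0.556,0,-0.35,0,0,0,0],[-0.556,0,-0.35,0,0,0,0]]' 40
python3 -c "
from h import *
f=cam('top')
for b in bars(f):print(b)
f=cam('wrist');save(f,'w6.png')
go(621.2,64.2,142.7,88.9)"
```

```text
clock: 28.22
position: [0.6213, 0.0653, 0.2126]
tool_rot: [-3.141, -0.0, 1.553]
force: [0.4, -0.5, -3.1]
grip_width: 0.0193
finger_force: 39.8
(623.5, 172.6, np.float64(37.5), 0.6, 96, 36)
(617.0, -154.0, np.float64(36.2), -0.3, 100, 36)
go [621.2  64.2 142.7  88.9] -> [-0.004 -0.001  0.35 ] [-0. -0.  0.] now [621.4  64.9 212.7] [-180.    -0.    88.9]
```

View pics/w6.png

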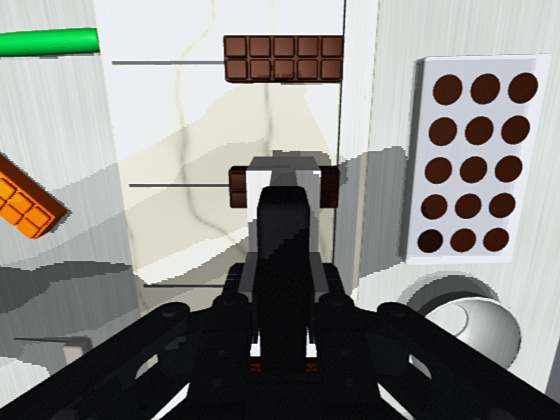

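Bar1 is still at the stop on its line (283,58), and bar2 (232–338, 187) is under the gauge. Lower it.

```bash
cat >> h.py <<'E'
def chk(x0,y0):
    f=cam('wrist');P=pts(f)*1000;x,y,z=[P[...,i] for i in range(3)]
    k=(abs(x-x0)<30)&(abs(y-y0)<55)&(z>64)&(z<76);print('plate y',np.percentile(y[k],[.5,99.5]).round(1),'mid',np.percentile(y[k],[.5,99.5]).mean().round(1),'z',np.median(z[k]).round(1))
    for b in bars(cam('top')):print(b)
E
python3 -m inch '[[-0.004,-0.001,0.1,0,0,0,0],[-0.004,-0.001,0.2,0,0,0,0],[-0.004,-0.001,0.28,0,0,0,0],[-0.004,-0.001,0.33,0,0,0,0],[-0.004,-0.001,0.35,0,0,0,0],[-0.004,-0.001,0.35,0,0,0,0],[-0.004,-0.001,0.35,0,0,0,0],[-0.004,-0.001,0.35,0,0,0,0.4],[-0.004,-0.001,0.35,0,0,0,0.4],[-0.004,-0.001,0.35,0,0,0,0.4],[-0.004,-0.001,0.35,0,0,0,0.4],[-0.004,-0.001,0.35,0,0,0,0.4],[-0.004,-0.001,0.35,0,0,0,0.4],[-0.004,-0.001,0.35,0,0,0,0.4]]'
python3 -c "
from h import *
chk(621.5,64);go(619.3,-46.0,142.7,88.9)"
python3 -m inch '[[0,0,0,0,0,0,0],[0,0,0,0,0,0,0],[0,0,0,0,0,0,0],[0,0,0,0,0,0,0],[0,0,-0.1,0,0,0,0],[0,0,-0.25,0,0,0,0],[0,0,-0.35,0,0,0,0],[0,0,-0.35,0,0,0,0],[-0.18,0,-0.35,0,0,0,0],[-0.36,0,-0.35,0,0,0,0],[-0.5,0,-0.35,0,0,0,0],[-0.55,0,-0.35,0,0,0,0],[-0.55,0,-0.35,0,0,0,0],[-0.55,0,-0.35,0,0,0,0],[-0.55,0,-0.35,0,0,0,0]]' 40
python3 -c "
from h import *
go(619.3,-46.0,142.7,88.9)
for b in bars(cam('top')):print(b)"
```

```text
clock: 30.08
position: [0.6212, 0.0633, 0.1427]
tool_rot: [3.142, -0.0, 1.551]
force: [0.6, -0.5, 0.1]
grip_width: 0.0344
finger_force: 0.0
plate y [ 25.8 101.1] mid 63.5 z 71.4
(623.4, 172.6, np.float64(38.0), 0.6, 96, 36)
(618.5, -154.0, np.float64(36.5), -0.3, 96, 36)
go [619.3 -46.  142.7  88.9] -> [-0.547  0.001 -0.   ] [-0. -0. -0.] now [621.2  63.3 142.7] [-180.    -0.    88.9]
clock: 32.05
position: [0.6191, -0.0454, 0.2127]
tool_rot: [-3.142, -0.0, 1.553]
force: [0.3, -0.3, -2.9]
grip_width: 0.0192
finger_force: 39.9
go [619.3 -46.  142.7  88.9] -> [-0.003  0.001  0.35 ] [-0.    -0.     0.001] now [619.1 -45.4 212.7] [-180.   -0.   89.]
(623.4, 172.4, np.float64(37.8), 0.8, 96, 36)
(619.4, 64.3, np.float64(45.4), -0.2, 99, 32)
```

```bash
cat >> h.py <<'E'
def under(x0,y0):
    f=cam('wrist');P=pts(f)*1000;x,y,z=[P[...,i] for i in range(3)];g=f['img'].astype(int)
    k=(abs(x-x0)<70)&(abs(y-y0)<60)&(z>32)&(z<52)&(g.sum(2)<330)&(g[...,0]>g[...,2]+8)
    far=k&(x>x0+25);near=k&(x<x0-25)
    for t,q in(('far',far),('near',near)):
        if q.sum()>20:print(t,q.sum(),'y',np.percentile(y[q],[3,97]).round(1),'x',np.percentile(x[q],[2,98]).round(1),'z',np.median(z[q]).round(1))
E
python3 -c "
from h import *
under(619,-46)"
```

```text
far 622 y [-60.4 -28.9] x [651.4 667. ] z 42.0
near 590 y [-59.1 -26.9] x [569.  583.4] z 42.2
```

```bash
python3 -m inch '[[0,0.001,0.1,0,0,0,0],[0,0.001,0.2,0,0,0,0],[0,0.001,0.28,0,0,0,0],[0,0.001,0.33,0,0,0,0],[0,0.001,0.35,0,0,0,0],[0,0.001,0.35,0,0,0,0],[0,0.001,0.35,0,0,0,0],[0,0.001,0.35,0,0,0,0.4],[0,0.001,0.35,0,0,0,0.4],[0,0.001,0.35,0,0,0,0.4],[0,0.001,0.35,0,0,0,0.4],[0,0.001,0.35,0,0,0,0.4],[0,0.001,0.35,0,0,0,0.4],[0,0.001,0.35,0,0,0,0.4]]'
python3 -c "
from h import *
chk(619.3,-46);go(617,-155.5,142.7,88.9)"
python3 -m inch '[[0,0,0,0,0,0,0],[0,0,0,0,0,0,0],[0,0,0,0,0,0,0],[0,0,0,0,0,0,0],[0,0,-0.1,0,0,0,0],[0,0,-0.25,0,0,0,0],[0,0,-0.35,0,0,0,0],[0,0,-0.35,0,0,0,0],[-0.18,0,-0.35,0,0,0,0],[-0.36,0,-0.35,0,0,0,0],[-0.5,0,-0.35,0,0,0,0],[-0.55,0,-0.35,0,0,0,0],[-0.55,0,-0.35,0,0,0,0],[-0.55,0,-0.35,0,0,0,0],[-0.55,0,-0.35,0,0,0,0]]' 40
python3 -c "
from h import *
go(617,-155.5,142.7,88.9);under(617,-155.5)
for b in bars(cam('top')):print(b)"
```

```text
clock: 33.9
position: [0.6192, -0.0467, 0.1427]
tool_rot: [-3.142, -0.0, 1.551]
force: [-0.0, -0.2, -0.4]
grip_width: 0.034
finger_force: 0.0
plate y [-84.3  -8.4] mid -46.3 z 71.4
(623.5, 172.7, np.float64(37.6), -1.5, 96, 33)
(619.5, 64.3, np.float64(45.4), -0.2, 99, 32)
go [ 617.  -155.5  142.7   88.9] -> [-0.544 -0.001 -0.   ] [-0. -0. -0.] now [619.2 -46.7 142.7] [-180.    -0.    88.9]
clock: 35.88
position: [0.6173, -0.1554, 0.2127]
tool_rot: [3.142, -0.0, 1.553]
force: [-1.0, -0.4, -2.7]
grip_width: 0.0192
finger_force: 40.0
go [ 617.  -155.5  142.7   88.9] -> [-0.001 -0.001  0.35 ] [ 0.    -0.     0.001] now [ 617.3 -155.4  212.7] [180.  -0.  89.]
far 548 y [-170.8 -139.9] x [649.8 664.5] z 37.2
near 485 y [-168.5 -138.1] x [567.5 580.9] z 37.2
(623.6, 171.3, np.float64(37.3), -1.6, 97, 36)
(619.4, 64.3, np.float64(45.4), -0.2, 99, 32)
(618.2, -45.4, np.float64(40.8), -0.7, 96, 33)
(593.7, -155.5, np.float64(35.8), -1.4, 47, 33)
```

```bash
python3 -m inch '[[0.005,0,0.1,0,0,0,0],[0.005,0,0.2,0,0,0,0],[0.005,0,0.28,0,0,0,0],[0.005,0,0.33,0,0,0,0],[0.005,0,0.35,0,0,0,0],[0.005,0,0.35,0,0,0,0],[0.005,0,0.35,0,0,0,0],[0.005,0,0.35,0,0,0,0.4],[0.005,0,0.35,0,0,0,0.4],[0.005,0,0.35,0,0,0,0.4],[0.005,0,0.35,0,0,0,0.4],[0.005,0,0.35,0,0,0,0.4],[0.005,0,0.35,0,0,0,0.4],[0.005,0,0.35,0,0,0,0.4]]'
python3 -c "
from h import *
chk(617,-155.5)"
python3 -m inch '[[0,0,0,0,0,0,0],[0,0,0,0,0,0,0],[0,0,0,0,0,0,0],[0,0,0,0,0,0,0],[0,0,-0.1,0,0,0,0],[0,0,-0.3,0,0,0,0],[0,0,-0.55,0,0,0,0],[0,0,-0.55,0,0,0,0]]' 40
python3 -c "
from h import *
go(380,340,253,103)
for b in bars(cam('top')):print(b)
# stand
for n in('top','scene'):
    f=cam(n);P=pts(f)*1000;x,y,z=[P[...,i] for i in range(3)]
    m=(x>400)&(x<600)&(y>300)&(y<430)
    for a,b,h in((192,209,205),(212,228,221),(8,17,12)):
        k=m&(z>a)&(z<b)
        if k.sum()>4:
            v,u=np.where(k);w=ray(f,np.c_[u,v],h/1000)[:,:2]*1000
            print(n,h,k.sum(),'ray',np.round(np.hstack(cv2.minAreaRect(w.astype(np.float32))),1),'med',np.median(P[k],0).round(1))
"
```

```text
clock: 37.72
position: [0.6171, -0.1556, 0.1427]
tool_rot: [-3.142, -0.0, 1.551]
force: [0.7, -0.4, -0.6]
grip_width: 0.0342
finger_force: 0.0
plate y [-193.3 -117.2] mid -155.3 z 71.4
(623.5, 172.5, np.float64(37.5), -1.6, 96, 33)
(619.3, 64.3, np.float64(45.9), -0.2, 99, 32)
(618.1, -45.4, np.float64(41.4), -0.9, 96, 32)
clock: 38.83
position: [0.6186, -0.1557, 0.2576]
tool_rot: [3.135, 0.001, 1.551]
force: [0.6, -0.1, -3.1]
grip_width: 0.0194
finger_force: 40.0
go [380 340 253 103] -> [ 2.455 -1.241  0.012] [ 0.004  0.001 -0.157] now [ 618.6 -155.7  257.6] [1.796e+02 1.000e-01 8.890e+01]
(623.6, 172.7, np.float64(37.3), -1.5, 96, 33)
(619.4, 64.3, np.float64(45.6), -0.2, 99, 32)
(618.2, -45.4, np.float64(40.8), -0.7, 96, 33)
(598.7, -155.6, np.float64(36.1), -1.4, 63, 33)
top 205 123 ray [491.9 369.2  90.6  17.1   8.9] med [494.  368.3 203. ]
top 221 14 ray [482.9 363.7  97.3   6.5  10.5] med [441.2 357.1 217.3]
top 12 655 ray [499.5 371.2 190.8 114.6   3.8] med [526.  365.2  11.4]
scene 205 138 ray [495.  370.1 106.3  15.7   8.3] med [494.6 369.  205. ]
scene 221 38 ray [490.2 365.5 105.9  13.3  11.9] med [447.9 360.7 215.3]
scene 12 1189 ray [497.4 372.3 187.  114.1   1.2] med [536.6 373.5  13.5]
```

```bash
python3 -m inch '[[0.27,-0.14,0.02,0,0,0,0],[0.55,-0.28,0.02,0,0,0,0],[0.82,-0.414,0.02,0,0,0,0],[0.82,-0.414,0.02,0,0,0,0]]'
python3 -m inch '[[0.27,-0.14,0,0,0,0,0],[0.55,-0.28,0,0,0,0,0],[0.82,-0.414,0,0,0,0,0],[0.82,-0.414,0,0,0,0,0]]'
python3 -m inch '[[0.27,-0.14,0,0,0,-0.05,0],[0.55,-0.28,0,0,0,-0.1,0],[0.84,-0.414,0,0,0,-0.14,0],[0.84,-0.414,0,0,0,-0.14,0],[0.84,-0.414,0,0,0,-0.14,0],[0.84,-0.414,0,0,0,-0.14,0]]'
cat > st.py <<'E'
from h import *
for b in bars(cam('top')):print(b)
for n in('wrist','top','scene'):
    f=cam(n);P=pts(f)*1000;x,y,z=[P[...,i] for i in range(3)]
    m=(x>425)&(x<600)&(y>320)&(y<420)
    k=m&(z>190)&(z<230)
    if k.sum()<20: print(n,'few');continue
    p=P[k];c=np.polyfit(p[:,0],p[:,1],1);r=p[:,1]-np.polyval(c,p[:,0])
    print(n,k.sum(),'yaw %.1f'%np.degrees(np.arctan(c[0])),'y@450,480,530',np.polyval(c,[450,480,530]).round(1),'res',r.std().round(1),'x',np.percentile(p[:,0],[0,1,99,100]).round(1),'flat z',np.median(z[k&(x>465)&(x<510)]).round(1))
    t=m&(z>211)&(z<230);print(' tip',t.sum(),np.percentile(P[t],[2,50,98],axis=0).round(1).tolist() if t.sum() else '')
    q=m&(z>30)&(z<185);print(' post',q.sum(),np.median(P[q],0).round(1) if q.sum() else '')
go(379,346,254,102)
E
python3 st.py; python3 -c "
from h import *
save(cam('wrist'),'w7.png')"
```

```text
clock: 39.48
position: [0.5355, 0.0141, 0.2483]
tool_rot: [-3.14, -0.001, 1.558]
force: [1.0, -1.0, -2.4]
grip_width: 0.0195
finger_force: 40.5
clock: 39.98
position: [0.4559, 0.1791, 0.2484]
tool_rot: [-3.14, -0.001, 1.558]
force: [0.9, -1.0, -3.6]
grip_width: 0.019
finger_force: 40.7
clock: 40.72
position: [0.3794, 0.3436, 0.2483]
tool_rot: [-3.141, 0.001, 1.769]
force: [0.6, -0.2, -3.0]
grip_width: 0.0191
finger_force: 40.6
(623.5, 172.6, np.float64(37.6), 0.6, 96, 36)
(619.4, 64.3, np.float64(45.6), -0.2, 99, 32)
(618.2, -45.4, np.float64(41.0), -0.7, 96, 33)
(618.6, -156.0, np.float64(36.3), -1.4, 97, 32)
wrist 3442 yaw 12.1 y@450,480,530 [362.1 368.6 379.3] res 3.0 x [431.4 432.6 523.7 528.5] flat z 203.3
 tip 424 [[431.8, 353.9, 211.4], [436.3, 359.5, 217.6], [444.2, 363.0, 220.8]]
 post 2429 [519.6 378.7 136.5]
top 147 yaw 11.8 y@450,480,530 [358.7 365.  375.4] res 3.4 x [436.4 438.3 535.7 535.9] flat z 202.4
 tip 16 [[436.9, 352.8, 211.5], [443.9, 358.4, 215.0], [531.8, 378.3, 222.1]]
 post 85 [526.  370.3 115.7]
scene 208 yaw 11.6 y@450,480,530 [359.7 365.8 376. ] res 3.5 x [438.7 439.5 537.9 538.1] flat z 205.2
 tip 55 [[439.3, 354.4, 211.1], [451.0, 362.6, 212.9], [536.3, 382.2, 222.8]]
 post 258 [535.6 376.5 113.8]
go [379 346 254 102] -> [ 0.008  0.002 -0.026] [ 0.     0.    -0.007] now [378.9 344.4 248.7] [180.    0.  101.4]
```

View pics/w7.png

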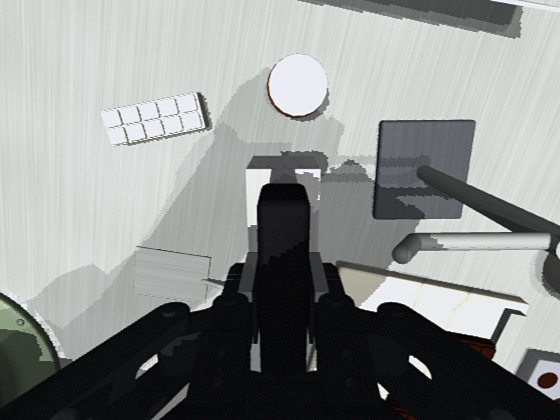

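The prong's upturned tip is at (403,250), its bar runs to (545,240), and the stand base is at (425,170). The gauge in hand is square to it and short of the tip. Raise it, thread it on, and check force.

```bash
python3 -m inch '[[0.008,0,-0.036,0,0,-0.007,0],[0.008,0,-0.036,0,0,-0.007,0],[0.008,0.08,-0.036,0,0,-0.007,0],[0.008,0.16,-0.036,0,0,-0.007,0],[0.008,0.24,-0.036,0,0,-0.007,0],[0.008,0.24,-0.036,0,0,-0.007,0]]'
python3 st.py
python3 -m inch '[[0,0.06,0,0,0,0,0],[0,0.12,0,0,0,0,0],[0,0.18,0,0,0,0,0],[0,0.24,0,0,0,0,0],[0,0.3,0,0,0,0,0],[0,0.3,0,0,0,0,0],[0,0.3,0,0,0,0,0]]'
python3 -c "
from h import *
go(485,368.5,226,102)"
```

```text
clock: 41.72
position: [0.4264, 0.3562, 0.2554]
tool_rot: [-3.141, -0.0, 1.781]
force: [-0.1, 0.7, -2.7]
grip_width: 0.0197
finger_force: 40.6
(623.5, 172.4, np.float64(37.7), 0.8, 96, 36)
(619.5, 64.3, np.float64(45.4), -0.2, 99, 32)
(618.3, -45.4, np.float64(40.7), -0.7, 96, 33)
(618.6, -156.0, np.float64(36.3), -1.4, 97, 32)
wrist 3495 yaw 11.5 y@450,480,530 [362.5 368.7 378.9] res 3.3 x [436.5 438.3 533.1 534.8] flat z 203.4
 tip 151 [[436.8, 358.0, 211.1], [440.7, 361.6, 214.0], [445.8, 363.3, 219.2]]
 post 2757 [518.7 381.2 163.2]
top 72 yaw 11.8 y@450,480,530 [358.8 365.  375.5] res 3.9 x [493.2 493.8 535.6 536.1] flat z 203.0
 tip 2 [[523.6, 375.6, 211.4], [528.9, 376.8, 212.5], [534.1, 378.1, 213.5]]
 post 83 [525.8 370.3 111. ]
scene 288 yaw 12.8 y@450,480,530 [357.  363.8 375.2] res 17.5 x [425.  425.6 538.2 539.6] flat z 205.2
 tip 90 [[425.8, 320.8, 211.1], [440.4, 358.7, 217.8], [534.7, 392.1, 229.9]]
 post 485 [531.1 374.7 143.4]
go [379 346 254 102] -> [-0.002 -0.235  0.01 ] [-0.    -0.     0.002] now [424.8 356.3 255.9] [-180.    -0.   102.1]
clock: 42.8
position: [0.4834, 0.3689, 0.2558]
tool_rot: [-3.141, -0.0, 1.783]
force: [0.1, -0.2, -3.0]
grip_width: 0.0194
finger_force: 40.6
go [485.  368.5 226.  102. ] -> [-0.003  0.007  0.149] [-0.    -0.     0.002] now [483.4 368.9 255.8] [-180.    -0.   102.1]
```

```bash
python3 -m inch '[[0,0.007,0.05,0,0,0,0],[0,0.007,0.1,0,0,0,0],[0,0.007,0.13,0,0,0,0],[0,0.007,0.145,0,0,0,0],[0,0.007,0.145,0,0,0,0],[0,0.007,0.145,0,0,0,0]]'
python3 -m inch '[[0,0,0.008,0,0,0,0],[0,0,0.008,0,0,0,0],[0,0,0.008,0,0,0,0]]'
python3 -c "
from h import *
save(cam('scene'),'s4.png',(370,180,500,330),4)"
```

```text
clock: 43.55
position: [0.4852, 0.3692, 0.227]
tool_rot: [3.141, -0.0, 1.782]
force: [-0.1, -0.1, -3.7]
grip_width: 0.0194
finger_force: 40.6
clock: 43.92
position: [0.4853, 0.3693, 0.2266]
tool_rot: [3.14, -0.0, 1.782]
force: [-4.3, -4.7, 16.3]
grip_width: 0.0194
finger_force: 43.3
```

View pics/s4.png

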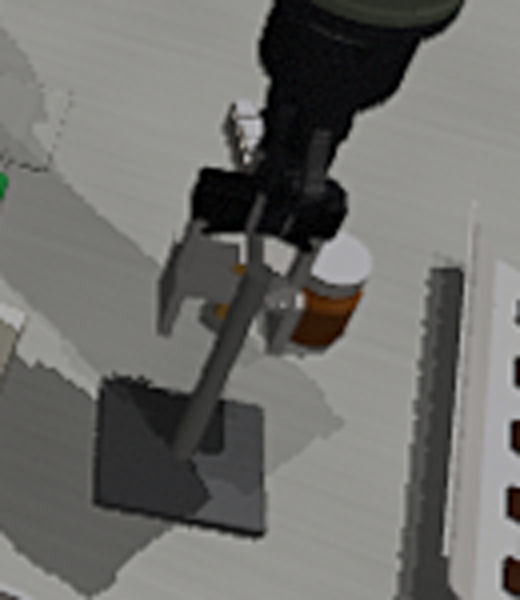

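The prong passes through the opening between plate and grip, and the post stands beyond at (250,270). Contact came at the expected height, so the gauge is seated. Ease off, open a little, and rise straight up.

```bash
python3 -m inch '[[0,0,-0.005,0,0,0,0],[0,0,-0.005,0,0,0,0],[0,0,-0.005,0,0,0,0.25],[0,0,-0.005,0,0,0,0.36],[0,0,-0.005,0,0,0,0.36],[0,0,-0.005,0,0,0,0.36],[0,0,-0.005,0,0,0,0.36],[0,0,-0.03,0,0,0,0.36],[0,0,-0.06,0,0,0,0.36],[0,0,-0.1,0,0,0,0.36],[0,0,-0.2,0,0,0,0.36],[0,0,-0.4,0,0,0,0.36],[0,0,-0.5,0,0,0,0.36],[0,0,-0.5,0,0,0,0.36]]'
python3 - <<'E'
from h import *
for n in('wrist','scene'):
    f=cam(n);P=pts(f)*1000;x,y,z=[P[...,i] for i in range(3)];g=f['img'].astype(int).sum(2)
    k=(abs(x-485)<60)&(abs(y-368)<60)&(z>222)&(z<245)&(g<250)
    if k.sum()>20:print(n,k.sum(),np.median(P[k],0).round(1),cv2.minAreaRect(P[k][:,:2].astype(np.float32)),z[k].min(),z[k].max())
for b in bars(cam('top')):print(b)
E
```

```text
clock: 45.72
position: [0.4854, 0.3695, 0.3271]
tool_rot: [3.139, -0.001, 1.782]
force: [-0.5, -0.2, -0.3]
grip_width: 0.0302
finger_force: 0.0
wrist 3357 [482.5 374.7 234.7] ((482.80010986328125, 371.35113525390625), (19.74387550354004, 83.44633483886719), 12.657607078552246) 222.01834429460732 239.09370736271794
scene 371 [491.  369.8 235. ] ((486.5041809082031, 370.99700927734375), (24.040363311767578, 83.5955810546875), 12.7799072265625) 222.009062926045 241.77302096593937
(621.9, 171.7, np.float64(37.5), -0.3, 99, 39)
(619.5, 64.3, np.float64(45.2), -0.2, 99, 32)
(618.2, -45.4, np.float64(41.1), -0.7, 96, 33)
(618.6, -156.0, np.float64(36.1), -1.4, 97, 32)
```

```bash
python3 -m inch '[[0,0,-0.2,0,0,0,0.36],[0,0,-0.2,0,0,0,0.36],[0,0,-0.2,0,0,0,0.36],[0,0,-0.2,0,0,0,0.36],[0,0,-0.2,0,0,0,0.36],[0,0,-0.2,0,0,0,0.36],[0,0,-0.2,0,0,0,0.36],[0,0,-0.2,0,0,0,0.36]]'
python3 - <<'E'
from h import *
for n in('wrist','scene'):
    f=cam(n);P=pts(f)*1000;x,y,z=[P[...,i] for i in range(3)];g=f['img'].astype(int).sum(2)
    k=(abs(x-485)<60)&(abs(y-368)<60)&(z>222)&(z<245)&(g<250)
    print(n,k.sum(),np.median(P[k],0).round(1))
B_=bars(cam('top'))
for b in B_:print(b)
ok=len(B_)==4 and all(abs(b[1]-t)<3 and abs(b[0]-620)<5 for b,t in zip(B_,(173,64,-46,-156)))
print(ok, bot.observe()['force'])
if ok: print(bot.job_done())
E
```

```text
clock: 46.88
position: [0.4852, 0.3691, 0.3653]
tool_rot: [3.142, -0.0, 1.782]
force: [0.0, -0.2, -0.3]
grip_width: 0.0306
finger_force: 0.0
wrist 2516 [482.5 374.4 234.7]
scene 375 [491.5 370.1 235.6]
(621.8, 173.3, np.float64(37.7), -0.3, 99, 36)
(619.4, 64.3, np.float64(45.7), -0.2, 99, 32)
(618.2, -45.4, np.float64(40.8), -0.7, 96, 33)
(617.1, -156.0, np.float64(36.2), -1.4, 100, 32)
True [-0.66405098  0.14213982  0.63798174]
the job is handed in; nothing more can be done
None
```

The job is handed in at about 47 s: all four bars are in the row against the stop, within about 2 mm of their lines. The gauge stood astride each bar from left to right and now hangs still from the hook by its grip bar.

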